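Cock the spring hold-down open and unload the jig

TASK

The steel block in the small bench jig is pinched under a spring-loaded hold-down bar. Swing the bar up against its spring past the catch finger, hold it wound while you slide it sideways behind the finger, and ease it back so it stays parked there; never let it snap back. Then take the block out, set it down gently the way it sat, flat on its foot, on the floor of the grey tray beside the finished block that is already there, and leave the bar parked, the finished block in its place and the other things on the bench undisturbed.

Things in the scene. Friction and masses are not known exactly. Their poses are not given: they have to be found in the camera images.
- jig: Dark steel bench jig, fixed: base plate 350 x 140 x 12 mm (x -165 to 185 mm). Origin on the bench under the hinge axis; x runs from the bar's free end to the hinge and on to the lamp post (post at x 165, y -50 mm), y to the side with the catch, z up. The block lies on the plate's top, 12 mm up; a fence strip 6 mm high stands behind it at x -45 mm.
- jig_hinge (a point): Point on the bar's hinge axis, 55 mm above the bench, on the jig's centre line (jig frame 0, 0, 55 mm); axes as the jig. The axis runs along y.
- jig_catch (a point): Middle of the catch finger, a steel pin 10.4 mm thick sticking out of the cheek along -y (jig y 48 to 16 mm), at jig x -19 mm, 112.5 mm above the bench. A collar 19.6 mm across at its free end (y 12 to 16 mm) keeps a bar that lies behind the finger (on its +x side) from sliding off.
- bar (a joint): Swing of the hold-down bar, rad: 0 level (start, pad on the block), growing as the free end rises and goes over towards jig +x; 1.57 upright, stop at 1.65. A torsion spring drives it down: 0.35 N m at 0, plus 0.46 N m per rad (7.5 N at the roller when upright). Clear of the collar above about 1.5; parked against the finger it rests at about 1.37 to 1.4.
- sleeve (a joint): Sideways slide of the bar with its brass sleeve along the hinge shaft to jig +y, m: 0 at the start, stop at 0.032; a light spring (about 2 N) pushes it back. It slides past 0.005 only when the bar is clear of the collar; it is past the collar, behind the finger, at over 0.022 (aim for 0.028).
- bar_grip (a point): Centre of the steel roller grip on the bar's free end: 24 mm across, 26 mm long along the hinge axis, flat ends to pinch (fingers closing along jig y); it turns freely about its own axis, so held fingers need not turn with the bar. 140 mm from the hinge axis. Bar 12 mm wide, 8 mm thick; rubber pad 80 mm from the hinge. Axes turn with the bar: x from roller to hinge.
- block: The steel block under the bar, about 0.28 kg: foot 50 (x) x 36 (y) x 10 mm, on it a body 30 x 36 x 18 mm with a dark bore in each x face; 28 mm high in all. Origin at the centre of its underside. Its two y sides, 36 mm apart, are flat and free to grasp. It lies on the jig bed about 80 mm ahead of the hinge, its axes roughly along the jig's.
- tray: Grey plastic tray, fixed, 200 (x) x 150 (y) x 30 mm high, walls and floor 4 mm thick; origin at the centre of its underside. The finished block lies in its +x half; its -x half (centre at x -45 mm) is empty.
- done_block: Finished block of the same shape and size, standing loose in the tray's +x half; origin at the centre of its underside. It stays there.
- spool: small metal solder spool standing on end, 60 mm across, 40 mm high; bystander, origin at its underside or middle
- driver: screwdriver lying on the bench; bystander, origin at its underside or middle
- flux: white dispenser bottle, 52 mm across, 110 mm high; bystander, origin at its underside or middle
- mallet: hammer lying on the bench; bystander, origin at its underside or middle
- can: open steel can, 72 mm across, 100 mm high; bystander, origin at its underside or middle
- jar: glass jar with dark cap, 60 mm across, 70 mm high; bystander, origin at its underside or middle
- brush: bench brush lying on the bench; bystander, origin at its underside or middle
- jig_lamp (a point): Centre of the underside of the ring magnifier lamp fixed over the jig: 140 mm across, 24 mm thick, 276 mm above the bench; near edge at jig x 15 mm. A gripper held upright on the raised bar's end runs into it; one leaning 35 to 45 degrees, body towards jig -x and fingers pointing down and towards +x, has room.
- jig_cheek (a point): Middle of the top edge of the upright cheek plate that carries the catch: 6 mm thick (jig y 48 to 54 mm), 70 mm long (x -40 to 30 mm), top 122 mm above the bench; axes as the jig.
Not all that is in view belongs to the job. Leave any blue or green look-alike of the done_block alone.

How it is judged:
By the outcome, as a careful person would: the job done as asked, in the order asked, and still so for the second after the job is handed in, with the robot touching nothing.
It also fails if it takes over 58 s, if anything falls off the work surface, if the arm or the gripper's body presses on something with over 40 N, if the wrist force passes 120 N, or if a joint passes its speed limit or range.

ROBOT

A 6-joint arm with a two-finger parallel gripper is mounted at the origin on the work surface. World frame = base frame: x ahead of the robot, y to its left, z up, the work surface at z = 0. Lengths are in m, angles in rad, forces in N, time in s.
With the tool pointing down it reaches from about 0.375 to 0.975 m from the base axis. Payload 3.8 kg.
Tool frame: the origin (TCP) lies on the centre line of the jaws, within the pads' length; the fingertips stand 14 mm ahead of it and the grasp point (between the pads) lies 5 mm behind it (bot.finger_overhang is the distance from the TCP to the fingertips, in m); y points along the fingers, x is the direction in which the jaws open and shut, and the axes are right-handed (so a half turn about y gives the same grasp; the last joint's range is limited). The gripper opens to 85 mm and grips with 20 to 120 N. Pads are 22 mm wide; open, the fingers measure 114 mm over their backs; the gripper's body (76 mm by 85 mm) begins 54 mm behind the grasp point. The pads swing forward as they close: fully open they stand 13 mm farther back than shut.
Start: joints at [-1.352, 0.264, 1.604, -0, 1.274, -0.037], TCP at [0.171, -0.653, 0.245] pointing down, gripper open.
Joint ranges: [-2.63, 2.63], [-0.94, 2.18], [0.31, 2.57], [-1.31, 4.45], [0, 2.66], [-2.55, 2.55]. Speed limits (rad/s): [2.57, 2.57, 3.14, 3.14, 3.14, 3.14].

INTERFACE

Orientations are given as a rotation vector (axis times angle).
In Python, from workcell import readout, read_camera, bot, spotter gives the robot as it stands.
- The arm moves only by the tool jog_arm, never from a script. Its argument "increments" is a list of rows, each a list of 7 numbers: the shift along the tool's x, y, z in m, then the turn, a rotation vector about the tool's x, y, z in rad, then the opening, from 0 (shut) to 1 (fully open). A call has 1 to 10 rows; each row shifts and turns the pose as measured when the row begins, along the tool's axes as they then stand; what a row does not reach is not made up. A row lasts 1/8 s, in which the tool goes at most 62.5 mm and 10.7 degrees, less where a joint would pass 70% of its speed; a pose out of reach is approached as far as the arm can. A call with a gripper value outside its range is refused whole. The fingers move at their own pace and stop on an object; "force" is the grip in N (left out, the last holds). Time passes only in rows, so rows that do not move let the fingers close. It gives the time, the measured TCP pose, the force and the opening at its end, in the units of the state.
- readout.read_state(): the state, without advancing time (a new reading comes with each control period).
- read_camera(name): name is "side" or "top" or "wrist"; returns a dict with "img" (400x640x3 uint8, blue, green, red), "range_z" (400x640 float32, m along the optical axis (not along the pixel's ray), 0 where there is no reading), "fx", "fy", "cx", "cy" (pixels), "world_from_camera" (4x4, takes a point from camera to world coordinates). Camera axes: x right, y down, z forward; pixel columns grow to the right and rows downward; lengths in m; the calibration is good to about 2 mm. A picture is of the moment at which its call begins.
- bot.finish_job(): hands the job in, once; it reports no verdict.
Trained networks look in a picture, given as the dict that the camera call returned (one of the last four; its "shot" number tells which), for a name from the list of things; names that differ only in an ending like _2 or _b are one class to them, and where a whole thing is asked for, a point or a joint stands for the part that bears it (a point fixed in the world has none). Each returns a list of dicts, best first, with "p" (0 to 1); they miss things now and then, are a little off and sometimes report something else, mostly with a low value. They report only what shows in the picture. A call takes as long as a camera call. They do not tell look-alikes from the thing itself.
- spotter.masks_of(picture, thing): "mask" (400x640 bool, what is visible of it) and "location" ([column, row] in pixels, amid what is visible of it).
- spotter.spot_point(picture, thing): "location" ([column, row] in pixels: a listed point, or the origin of a listed thing).
The state is a dict: "time": time; "q": joint angles; "joint_vel": joint speeds; "joint_torque": joint torques, N m; "tool_pos": TCP position; "tcp_rot": TCP orientation; "wrist_force": force on the tool from outside, world axes, zero at the start; "torque": the same for the moment, N m; "width": opening from 0.0 (shut) to 1.0 (fully open).
Only numpy, scipy, OpenCV 4.12 (cv2) and the standard library are available. Lean on these libraries where they do the work, as an engineer would, in place of code of your own. Each camera call takes 0.05 s, during which the arm holds its last target. There are 200 camera calls.

## Working session

There is one attempt and no reset: what is moved stays moved. The work goes in short steps, Python scripts to look and compute and a tool call to move; the robot and the scene stay as the last step left them, time stands still between calls to the robot, and variables do not carry over. Pictures are saved under pics/ and viewed, about 8 in all and at most 12, crops included, and the job is handed in when it is done.

Besides the shell and the picture viewer there is one more tool, called after "Call:" by a JSON object that holds its "op" and its "data". jog_arm: Moves the arm, as the interface text tells. Its arguments: {"type":"object","properties":{"increments":{"type":"array"},"force":{"type":"number"}},"required":["increments"]}

```bash
mkdir -p pics; ls
cat > h.py <<'E'
import numpy as np, cv2
from workcell import readout, read_camera, bot, spotter
from scipy.spatial.transform import Rotation as R
def w(c,px,z=None,d=None):
    u,v=px; T=np.array(c["world_from_camera"])
    r=np.array([(u-c["cx"])/c["fx"],(v-c["cy"])/c["fy"],1.])
    if z is not None:
        rw=T[:3,:3]@r; s=(z-T[2,3])/rw[2]; return T[:3,3]+s*rw
    if d is None:
        p=c["range_z"][int(v)-2:int(v)+3,int(u)-2:int(u)+3]; p=p[p>0]; d=np.median(p) if p.size else np.nan
    return T[:3,:3]@(r*d)+T[:3,3]
def proj(c,P):
    T=np.array(c["world_from_camera"]); p=T[:3,:3].T@(np.array(P)-T[:3,3])
    return [c["fx"]*p[0]/p[2]+c["cx"],c["fy"]*p[1]/p[2]+c["cy"]]
def st():
    s=readout.read_state(); np.set_printoptions(precision=4,suppress=True)
    print("t",s["time"],"p",np.array(s["tool_pos"]),"R\n",R.from_rotvec(s["tcp_rot"]).as_matrix(),"F",np.array(s["wrist_force"]),"w",s["width"],"q",np.array(s["q"])); return s
E
python3 - <<'E'
from h import *
s=st(); print(s["tcp_rot"])
ims=[]
for n in ["top","side"]:
    c=read_camera(n); ims.append(c["img"])
    cv2.imwrite(f"pics/{n}0.png",c["img"])
    print(n,np.array(c["world_from_camera"]),c["fx"])
    for t in ["jig_hinge","jig_catch","bar_grip","block","tray","done_block","jig_lamp","jig_cheek","jig","flux","can"]:
        for o in spotter.spot_point(c,t)[:2]:
            print(t,round(o["p"],2),np.round(o["location"]),w(c,o["location"]).round(3), {"jig_hinge":w(c,o["location"],.055),"jig_catch":w(c,o["location"],.1125),"bar_grip":w(c,o["location"],.055),"jig_lamp":w(c,o["location"],.276),"jig_cheek":w(c,o["location"],.122),"block":w(c,o["location"],.012)}.get(t,w(c,o["location"],0.)).round(3))
E
```

```text
pics
t 0.0 p [ 0.1706 -0.6523  0.244 ] R
 [[ 0.253  -0.0005  0.9675]
 [-0.9675  0.0022  0.253 ]
 [-0.0023 -1.      0.0001]] F [-0.3317  0.6928  0.1503] w 1.00117553125539 q [-1.3519  0.2648  1.6054  0.      1.2737 -0.0369]
[-1.3179  1.02   -1.0171]
top [[-0.0252 -0.9896  0.1416  0.3672]
 [-0.9997  0.0254 -0.0001  0.0076]
 [-0.0035 -0.1416 -0.9899  1.4359]
 [ 0.      0.      0.      1.    ]] 488.52352716954294
jig_hinge 0.61 [277. 186.] [0.597 0.138 0.062] [0.598 0.139 0.055]
jig_catch 0.71 [266. 191.] [0.575 0.164 0.113] [0.576 0.164 0.113]
bar_grip 0.78 [288. 234.] [0.46  0.11  0.064] [0.46  0.111 0.055]
block 0.52 [283. 218.] [0.505 0.124 0.056] [0.51  0.127 0.012]
tray 0.67 [379. 185.] [ 0.602 -0.158  0.003] [ 0.603 -0.158  0.   ]
tray 0.49 [474. 230.] [ 0.456 -0.411  0.068] [ 0.461 -0.432  0.   ]
done_block 0.69 [397. 125.] [ 0.778 -0.216  0.027] [ 0.786 -0.221  0.   ]
done_block 0.65 [391. 171.] [ 0.638 -0.193  0.023] [ 0.642 -0.196  0.   ]
jig_lamp 0.66 [268. 137.] [0.677 0.138 0.292] [0.681 0.139 0.276]
jig_lamp 0.21 [392. 167.] [ 0.65  -0.196  0.032] [ 0.6   -0.161  0.276]
ji
[... 973 characters left out ...]
0.151  0.003] [ 0.618 -0.153  0.   ]
done_block 0.76 [336. 185.] [ 0.656 -0.181  0.008] [ 0.661 -0.186  0.   ]
done_block 0.73 [294. 180.] [ 0.762 -0.1    0.014] [ 0.772 -0.108  0.   ]
jig_lamp 0.92 [240. 180.] [0.664 0.163 0.291] [0.676 0.155 0.276]
jig_lamp 0.25 [337. 184.] [ 0.647 -0.177  0.024] [ 0.497 -0.003  0.276]
jig_cheek 0.79 [262. 246.] [0.581 0.184 0.118] [0.578 0.185 0.122]
jig_cheek 0.42 [245. 368.] [0.382 0.414 0.076] [0.364 0.423 0.122]
jig 0.6 [270. 253.] [0.556 0.18  0.108] [0.617 0.134 0.   ]
flux 0.63 [196. 348.] [0.504 0.461 0.066] [0.536 0.45  0.   ]
can 0.64 [246. 366.] [0.379 0.413 0.091] [0.414 0.394 0.   ]
can 0.43 [263. 244.] [0.645 0.133 0.012] [0.652 0.128 0.   ]
```

View pics/top0.png

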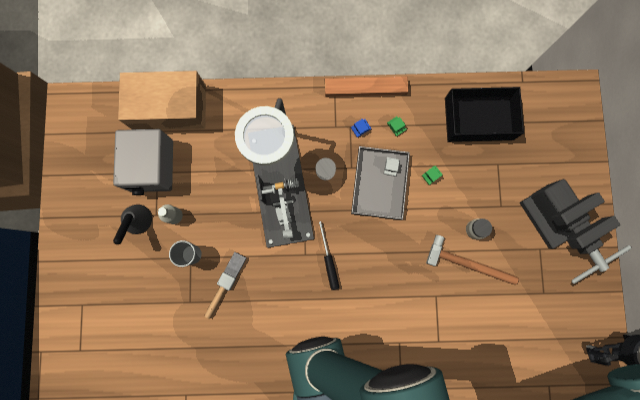

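View pics/side0.png

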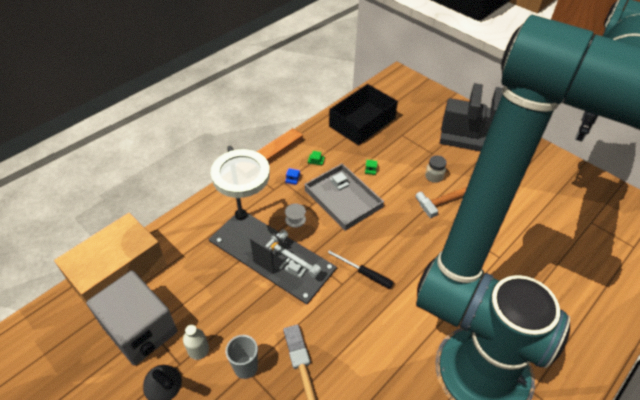

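Both views show the jig centred near top px (283,210), its bar and block at about (283,215), and the lamp at (265,137). The tray is at (382,183) with the silver finished block at (393,165). The blue block at (361,128) and green ones at (397,126) and (432,175) are look-alikes outside the tray. I'll swing over for a close wrist view.

Call:
{"op": "jog_arm", "data": {"increments": [[-0.024,-0.008,0.048,0,0,0,1],[-0.024,-0.008,0.048,0,0,0,1],[-0.024,-0.008,0.048,0,0,0,1],[-0.024,-0.008,0.048,0,0,0,1],[-0.024,-0.008,0.048,0,0,0,1],[-0.024,-0.008,0.048,0,0,0,1],[-0.024,-0.008,0.048,0,0,0,1]]}}

```text
time: 2.08
tool_pos: [0.4587, -0.4019, 0.3022]
tcp_rot: [-1.316, 1.024, -1.026]
wrist_force: [0.5, -0.5, 0.1]
width: 1.002
```

Call:
{"op": "jog_arm", "data": {"increments": [[-0.051,0,0.006,0,0,0,1],[-0.051,0,0.006,0,0,0,1],[-0.051,0,0.006,0,0,0,1],[-0.051,0,0.006,0,0,0,1],[-0.051,0,0.006,0,0,0,1],[-0.051,0,0.006,0,0,0,1],[-0.051,0,0.006,0,0,0,1],[-0.051,0,0.006,0,0,0,1],[-0.051,0,0.006,0,0,0,1]]}}

```text
time: 3.2
tool_pos: [0.3989, 0.0698, 0.3037]
tcp_rot: [-1.311, 1.016, -1.032]
wrist_force: [0.4, -0.1, -0.9]
width: 1.0
```

Run:
```python
from h import *
s=st()
c=read_camera("wrist"); cv2.imwrite("pics/w1.png",c["img"])
T=np.array(c["world_from_camera"]); print(T)
Rt=R.from_rotvec(s["tcp_rot"]).as_matrix(); print("cam in tool",Rt.T@(T[:3,3]-s["tool_pos"]),Rt.T@T[:3,:3])
for t,z in dict(jig_hinge=.055,jig_catch=.1125,bar_grip=.055,block=.012,jig_cheek=.122,tray=0,done_block=.004,jig=0).items():
    for o in spotter.spot_point(c,t)[:2]: print(t,round(o["p"],2),np.round(o["location"]),w(c,o["location"]).round(3),w(c,o["location"],z).round(3))
```

```text
t 3.2 p [0.3989 0.0698 0.3037] R
 [[ 0.2449  0.0108  0.9695]
 [-0.9695 -0.0017  0.2449]
 [ 0.0043 -0.9999  0.01  ]] F [ 0.3841 -0.1295 -0.9328] w 1.0001666290000226 q [ 0.1142 -0.3099  2.0595 -0.0029  1.3815  1.4381]
[[ 0.2446 -0.9341 -0.2601  0.4688]
 [-0.9696 -0.2343 -0.0702  0.0883]
 [ 0.0046  0.2694 -0.963   0.4339]
 [ 0.      0.      0.      1.    ]]
cam in tool [-0.0002 -0.1295  0.0735] [[ 1.     -0.0004  0.0003]
 [-0.0004 -0.2791  0.9603]
 [-0.0003 -0.9603 -0.2791]]
bar_grip 0.87 [293.  98.] [0.467 0.112 0.066] [0.467 0.113 0.055]
block 0.94 [292.  44.] [0.515 0.125 0.058] [0.521 0.129 0.012]
tray 0.81 [565.  31.] [ 0.608 -0.157  0.005] [ 0.61 -0.16  0.  ]
tray 0.72 [372. 175.] [0.402 0.003 0.002] [0.402 0.002 0.   ]
done_block 0.39 [375. 176.] [0.404 0.001 0.017] [ 0.402 -0.001  0.004]
```

View pics/w1.png

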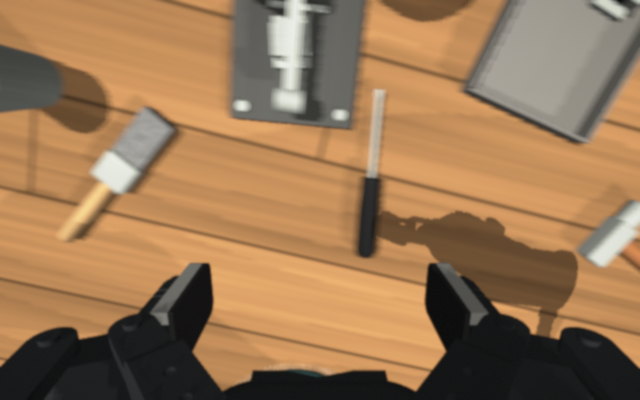

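Run:
```python
from h import *
c=read_camera("wrist")
L=w(c,(233,118),.012);Rr=w(c,(353,128),.012); L2=w(c,(236,2),.012);R2=w(c,(366,2),.012)
print(L,Rr,np.linalg.norm(L-Rr)); 
ang=lambda d:np.degrees(np.arctan2(d[1],d[0]))
print("ang",ang(L-Rr)-90,ang(L2-L),ang(R2-Rr))
m=spotter.masks_of(c,"bar_grip")
print([ (o["p"],o["location"],w(c,o["location"])) for o in m[:2]])
th=np.radians((ang(L-Rr)-90+ang(L2-L)+ang(R2-Rr))/3)
x=np.array([np.cos(th),np.sin(th),0]);y=np.array([-x[1],x[0],0])
O=(L+Rr)/2+.165*x; print(np.degrees(th),"hinge",O, "grip",O-.14*x,"lamp",O+.085*x)
# top-camera points in jig frame
for n,p in dict(hinge=(.600,.138),catch=(.576,.1635),cheek=(.582,.181),lamp=(.679,.142)).items():
    d=np.array([*p,0])-O; print(n,d@x,d@y)
```

```text
[0.4292761  0.17364827 0.012     ] [0.45158583 0.03818277 0.012     ] 0.1372902937417531
ang 9.352058953733078 8.840292579893 9.495396134418948
[(0.74, [292.0, 65.7], array([0.49661991, 0.1170624 , 0.05877925]))]
9.229249222681675 hinge [0.60329496 0.13237906 0.012     ] grip [0.46510733 0.10992515 0.012     ] lamp [0.68719459 0.14601179 0.012     ]
hinge -0.0023507912415952313 0.006076635396675332
catch -0.02195027974272559 0.03509576788705243
cheek -0.013221213469519114 0.051406911378480885
lamp 0.07626805605053016 -0.002645569052744434
```

```bash
cat >> h.py <<'E'
TH=np.radians(9.23); XJ=np.array([np.cos(TH),np.sin(TH),0]); YJ=np.array([-XJ[1],XJ[0],0]); ZJ=np.array([0,0,1.])
H=np.array([.6025,.134,0])
def jig(x,y,z): return H+x*XJ+y*YJ+z*ZJ
def J(p): d=np.array(p)-H; return np.array([d@XJ,d@YJ,d[2]])
def tool(lean_deg,th=TH):
    a=np.radians(lean_deg); X=np.array([np.cos(th),np.sin(th),0])
    tx=np.array([X[1],-X[0],0]); ty=np.sin(a)*X-np.cos(a)*ZJ
    return np.c_[tx,ty,np.cross(tx,ty)]
def rows(pts,Rt,n,p0=None,R0=None):
    """straight line(s): pts list, n list of rows each; the rotation spread over first segment"""
    s=readout.read_state(); p=np.array(s["tool_pos"]) if p0 is None else p0
    Rc=R.from_rotvec(s["tcp_rot"]).as_matrix() if R0 is None else R0
    for q,k in zip(pts,n):
        dr=R.from_matrix(Rc.T@Rt).as_rotvec()/k; d=(np.array(q)-p)/k
        for i in range(k):
            print(list((Rc.T@d).round(4))+list(dr.round(3))); Rc=Rc@R.from_rotvec(dr).as_matrix()
        p=np.array(q); print('--')
E
python3 - <<'E'
from h import *
Rt=tool(40); g=jig(-.14,0,.055)+.005*Rt[:,1]
rows([g-.085*Rt[:,1]],Rt,[6]); print(g)
E
```

```text
[np.float64(-0.0054), np.float64(0.0312), np.float64(0.0035), np.float64(0.115), np.float64(0.014), np.float64(-0.004)]
[np.float64(-0.0056), np.float64(0.0313), np.float64(-0.0002), np.float64(0.115), np.float64(0.014), np.float64(-0.004)]
[np.float64(-0.0057), np.float64(0.0311), np.float64(-0.0039), np.float64(0.115), np.float64(0.014), np.float64(-0.004)]
[np.float64(-0.0057), np.float64(0.0304), np.float64(-0.0075), np.float64(0.115), np.float64(0.014), np.float64(-0.004)]
[np.float64(-0.0057), np.float64(0.0293), np.float64(-0.011), np.float64(0.115), np.float64(0.014), np.float64(-0.004)]
[np.float64(-0.0057), np.float64(0.0278), np.float64(-0.0144), np.float64(0.115), np.float64(0.014), np.float64(-0.004)]
--
[0.46748499 0.11205979 0.05116978]
```

Call:
{"op": "jog_arm", "data": {"increments": [[-0.0055,0.031,0.0035,0.115,0.014,-0.004,1],[-0.0055,0.031,0,0.115,0.014,-0.004,1],[-0.0055,0.031,-0.004,0.115,0.014,-0.004,1],[-0.0055,0.03,-0.0075,0.115,0.014,-0.004,1],[-0.0055,0.029,-0.011,0.115,0.014,-0.004,1],[-0.0055,0.028,-0.014,0.115,0.014,-0.004,1],[0,0,0,0,0,0,0.65]]}}

```text
time: 4.62
tool_pos: [0.4642, 0.1122, 0.1461]
tcp_rot: [-0.728, 0.63, -1.328]
wrist_force: [-0.8, 0.4, -0.1]
width: 0.818
```

Run:
```python
from h import *
s=st()
c=read_camera("wrist"); cv2.imwrite("pics/w2.png",c["img"])
for t,z in dict(jig_hinge=.055,jig_catch=.1125,bar_grip=.055,block=.012,jig_cheek=.122).items():
    for o in spotter.spot_point(c,t)[:1]: print(t,round(o["p"],2),np.round(o["location"]),J(w(c,o["location"])).round(3),J(w(c,o["location"],z)).round(3))
Rt=tool(40); g=jig(-.14,0,.055)+.005*Rt[:,1]
print([np.round(proj(c,jig(-.14,y,.055))) for y in (-.013,0,.013)])
rows([g],Rt,[3]); print(g)
```

```text
t 4.625 p [0.4642 0.1122 0.1461] R
 [[ 0.141   0.6251  0.7677]
 [-0.99    0.0881  0.1101]
 [ 0.0012 -0.7756  0.6312]] F [-0.8309  0.4234 -0.055 ] w 0.8180990363698966 q [ 0.2206 -0.4037  2.5678 -0.1727  0.3001  1.7965]
jig_hinge 0.78 [321. 127.] [-0.005 -0.003  0.064] [ 0.001 -0.003  0.055]
jig_catch 0.68 [266. 100.] [-0.022  0.03   0.117] [-0.018  0.031  0.112]
bar_grip 0.61 [319. 315.] [-0.141  0.001  0.065] [-0.14   0.001  0.055]
block 0.69 [315. 242.] [-0.093  0.003  0.059] [-0.079  0.003  0.012]
jig_cheek 0.93 [233.  70.] [-0.004  0.05   0.122] [-0.004  0.05   0.122]
[array([341., 315.]), array([320., 315.]), array([300., 315.])]
[np.float64(0.0001), np.float64(0.0257), np.float64(-0.02), np.float64(0.003), np.float64(-0.005), np.float64(0.005)]
[np.float64(0.0001), np.float64(0.0257), np.float64(-0.0201), np.float64(0.003), np.float64(-0.005), np.float64(0.005)]
[np.float64(0.0001), np.float64(0.0256), np.float64(-0.0202), np.float64(0.003), np.float64(-0.005), np.float64(0.005)]
--
[0.4675 0.1121 0.0512]
```

View pics/w2.png

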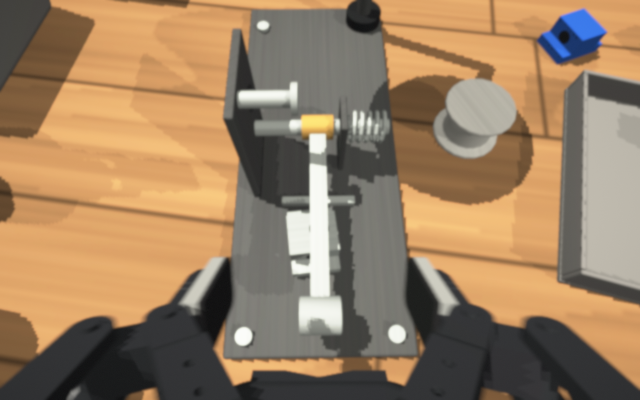

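Picture: the roller is at (320,315) and matches the projected jig model. The block at (315,242) and the catch at (266,100) match too. The elbow is at its limit with 40° of lean here, so I'll grasp at 25° and lean further while lifting.

Run:
```python
from h import *
Rt=tool(25); g=jig(-.14,0.0005,.055)+.005*Rt[:,1]
rows([g-.06*Rt[:,1],g],Rt,[3,3]); print(g)
```

```text
[np.float64(0.0001), np.float64(0.0063), np.float64(-0.0155), np.float64(-0.084), np.float64(-0.006), np.float64(0.004)]
[np.float64(0.0), np.float64(0.0076), np.float64(-0.0149), np.float64(-0.084), np.float64(-0.006), np.float64(0.004)]
[np.float64(-0.0), np.float64(0.0088), np.float64(-0.0142), np.float64(-0.084), np.float64(-0.006), np.float64(0.004)]
--
[np.float64(-0.0), np.float64(0.02), np.float64(0.0), np.float64(-0.0), np.float64(0.0), np.float64(0.0)]
[np.float64(-0.0), np.float64(0.02), np.float64(0.0), np.float64(-0.0), np.float64(0.0), np.float64(0.0)]
[np.float64(-0.0), np.float64(0.02), np.float64(0.0), np.float64(-0.0), np.float64(0.0), np.float64(0.0)]
--
[0.46631819 0.11237674 0.05046846]
```

Call:
{"op": "jog_arm", "data": {"increments": [[0,0.006,-0.0155,-0.084,-0.006,0.004,0.6],[0,0.0075,-0.015,-0.084,-0.006,0.004,0.6],[0,0.009,-0.014,-0.084,-0.006,0.004,0.6],[0,0.02,0,0,0,0,0.6],[0,0.015,0,0,0,0,0.6]]}}

```text
time: 5.55
tool_pos: [0.4572, 0.1099, 0.0769]
tcp_rot: [-0.93, 0.794, -1.245]
wrist_force: [-0.6, -0.6, 0.5]
width: 0.599
```

Run:
```python
from h import *
s=st(); print(J(s["tool_pos"]))
Rt=tool(25); g=jig(-.14,0.0005,.055)+.005*Rt[:,1]
rows([g],Rt,[2]); print(g)
```

```text
t 5.55 p [0.4572 0.1099 0.0769] R
 [[ 0.1597  0.4185  0.8941]
 [-0.9872  0.0692  0.1439]
 [-0.0016 -0.9056  0.4241]] F [-0.5715 -0.5522  0.454 ] w 0.5990965415405174 q [ 0.1912 -0.1873  2.4812 -0.0292  0.41    1.6262]
[-0.1473 -0.0005  0.0769]
[np.float64(-0.0005), np.float64(0.014), np.float64(-0.0014), np.float64(-0.001), np.float64(-0.001), np.float64(-0.001)]
[np.float64(-0.0005), np.float64(0.014), np.float64(-0.0013), np.float64(-0.001), np.float64(-0.001), np.float64(-0.001)]
--
[0.4663 0.1124 0.0505]
```

Call:
{"op": "jog_arm", "data": {"increments": [[0,0.015,-0.0015,0,0,0,0.6],[0,0.014,-0.0015,0,0,0,0.6],[0,0,0,0,0,0,0.1],[0,0,0,0,0,0,0.1],[0,0,0,0,0,0,0.1],[0,0,0,0,0,0,0.1]], "force": 60}}

```text
time: 6.3
tool_pos: [0.4676, 0.111, 0.0513]
tcp_rot: [-0.926, 0.793, -1.247]
wrist_force: [1.4, 1.5, -3.2]
width: 0.291
```

Run:
```python
from h import *
s=st(); p=J(s["tool_pos"]);Rt=R.from_rotvec(s["tcp_rot"]).as_matrix(); gp=J(np.array(s["tool_pos"])-.005*Rt[:,1]); print(p,gp)
# arc in 20 rows: bar angle 0->1.62, lean 25->40
a0=np.arctan2(gp[2]-.055,-gp[0]); r=np.hypot(gp[0],gp[2]-.055);print(a0,r)
N=24;A=1.60; out=[]
Rc=tool(25);pc=jig(-r*np.cos(a0),gp[1],.055+r*np.sin(a0))+.005*Rc[:,1]
for i in range(1,N+1):
    a=a0+(A-a0)*i/N; Rn=tool(25+15*i/N)
    pn=jig(-r*np.cos(a),gp[1],.055+r*np.sin(a))+.005*Rn[:,1]
    d=Rc.T@(pn-pc); print(i,(d*1000).round(1),round(np.radians(15/N),4)); Rc,pc=Rn,pn
```

```text
t 6.3 p [0.4676 0.111  0.0513] R
 [[ 0.158   0.4213  0.8931]
 [-0.9874  0.0696  0.1418]
 [-0.0024 -0.9042  0.427 ]] F [ 1.3963  1.4783 -3.1553] w 0.2913659064884478 q [ 0.1885 -0.1081  2.4804 -0.0328  0.3284  1.6299]
[-0.1369 -0.0011  0.0513] [-0.139  -0.0011  0.0559]
0.006163868197032443 0.13901756438156626
1 [-0.  -8.2  4.3] 0.0109
2 [-0.  -7.9  4.9] 0.0109
3 [ 0.  -7.5  5.5] 0.0109
4 [-0.  -7.   6.1] 0.0109
5 [-0.  -6.5  6.6] 0.0109
6 [ 0.  -6.   7.1] 0.0109
7 [ 0.  -5.4  7.5] 0.0109
8 [-0.  -4.9  7.9] 0.0109
9 [ 0.  -4.2  8.3] 0.0109
10 [-0.  -3.6  8.6] 0.0109
11 [-0.  -2.9  8.8] 0.0109
12 [ 0.  -2.2  9. ] 0.0109
13 [-0.  -1.5  9.2] 0.0109
14 [-0.  -0.8  9.2] 0.0109
15 [ 0.  -0.1  9.3] 0.0109
16 [-0.   0.6  9.3] 0.0109
17 [-0.   1.3  9.2] 0.0109
18 [0.  2.  9.1] 0.0109
19 [0.  2.7 8.9] 0.0109
20 [-0.   3.4  8.6] 0.0109
21 [-0.   4.   8.4] 0.0109
22 [0.  4.7 8. ] 0.0109
23 [-0.   5.3  7.6] 0.0109
24 [-0.   5.8  7.2] 0.0109
```

Call:
{"op": "jog_arm", "data": {"increments": [[0,-0.008,0.0045,0.011,0,0,0.1],[0,-0.008,0.005,0.011,0,0,0.1],[0,-0.0075,0.0055,0.011,0,0,0.1],[0,-0.007,0.006,0.011,0,0,0.1],[0,-0.0065,0.0065,0.011,0,0,0.1],[0,-0.006,0.007,0.011,0,0,0.1],[0,-0.0055,0.0075,0.011,0,0,0.1],[0,0,0,0,0,0,0.1]]}}

```text
time: 7.3
tool_pos: [0.4852, 0.1137, 0.1199]
tcp_rot: [-0.854, 0.732, -1.272]
wrist_force: [8.0, 1.9, -10.4]
width: 0.293
```

```bash
cat > arc.py <<'E'
from h import *
import sys
A,Lf,N=float(sys.argv[1]),float(sys.argv[2]),int(sys.argv[3]); r=.1395
s=st(); Rc=R.from_rotvec(s["tcp_rot"]).as_matrix(); pc=np.array(s["tool_pos"]); gp=J(pc-.005*Rc[:,1])
a0=np.arctan2(gp[2]-.055,-gp[0]); lean=np.degrees(np.arcsin(Rc[:,1]@XJ)); print("grip",gp,"a",a0,"r",np.hypot(gp[0],gp[2]-.055),"lean",lean)
for i in range(1,N+1):
    a=a0+(A-a0)*i/N; Rn=tool(lean+(Lf-lean)*i/N)
    pn=jig(-r*np.cos(a),gp[1],.055+r*np.sin(a))+.005*Rn[:,1]
    print((Rc.T@(pn-pc)*1000).round(1),R.from_matrix(Rc.T@Rn).as_rotvec().round(3)); Rc,pc=Rn,pn
E
python3 arc.py 1.58 40 16
```

```text
t 7.3 p [0.4852 0.1137 0.1199] R
 [[ 0.1577  0.4987  0.8523]
 [-0.9875  0.0823  0.1346]
 [-0.003  -0.8629  0.5054]] F [  7.9514   1.8602 -10.3942] w 0.2929972607839189 q [ 0.1887 -0.242   2.4566 -0.0329  0.3974  1.6289]
grip [-0.1216 -0.0012  0.1243] a 0.5179050471616842 r 0.13989895608073485 lean 30.360100040023536
[-0.  -4.   8.4] [ 0.011 -0.004 -0.001]
[ 0.  -3.7  8.5] [ 0.011  0.    -0.   ]
[-0.  -3.1  8.8] [ 0.011 -0.     0.   ]
[ 0.  -2.4  9. ] [ 0.011 -0.    -0.   ]
[-0.  -1.7  9.2] [ 0.011 -0.    -0.   ]
[-0.  -1.   9.3] [0.011 0.    0.   ]
[ 0.  -0.3  9.3] [ 0.011  0.    -0.   ]
[-0.   0.4  9.3] [ 0.011 -0.     0.   ]
[-0.   1.2  9.2] [ 0.011 -0.     0.   ]
[0.  1.9 9.1] [ 0.011  0.    -0.   ]
[0.  2.6 9. ] [ 0.011  0.    -0.   ]
[-0.   3.2  8.7] [ 0.011  0.    -0.   ]
[0.  3.9 8.5] [0.011 0.    0.   ]
[-0.   4.5  8.1] [ 0.011 -0.    -0.   ]
[-0.   5.1  7.8] [0.011 0.    0.   ]
[-0.   5.7  7.3] [ 0.011 -0.     0.   ]
```

Call:
{"op": "jog_arm", "data": {"increments": [[0,-0.004,0.0085,0.011,0,0,0.1],[0,-0.0035,0.0085,0.011,0,0,0.1],[0,-0.003,0.009,0.011,0,0,0.1],[0,-0.0025,0.009,0.011,0,0,0.1],[0,-0.0015,0.009,0.011,0,0,0.1],[0,-0.001,0.0095,0.011,0,0,0.1],[0,0,0.0095,0.011,0,0,0.1],[0,0,0,0,0,0,0.1]]}}

```text
time: 8.3
tool_pos: [0.5229, 0.1197, 0.1638]
tcp_rot: [-0.805, 0.692, -1.289]
wrist_force: [-1.4, 0.6, -8.9]
width: 0.294
```

```bash
python3 arc.py 1.59 40 9
```

```text
t 8.3 p [0.5229 0.1197 0.1638] R
 [[ 0.157   0.5487  0.8212]
 [-0.9876  0.0899  0.1287]
 [-0.0032 -0.8312  0.556 ]] F [-1.415  0.624 -8.858] w 0.29445318136029647 q [ 0.1871 -0.2469  2.3885 -0.0343  0.4108  1.6286]
grip [-0.0837 -0.0014  0.1679] a 0.9332295701954605 r 0.1405614837419935 lean 33.777796381917945
[-0.   0.9 10.3] [ 0.012 -0.005 -0.001]
[ 0.   0.7 10.2] [ 0.012 -0.    -0.   ]
[-0.   1.6 10.1] [0.012 0.    0.   ]
[0.  2.5 9.9] [0.012 0.    0.   ]
[-0.   3.3  9.7] [ 0.012 -0.     0.   ]
[-0.   4.1  9.4] [0.012 0.    0.   ]
[0.  4.9 9. ] [ 0.012 -0.    -0.   ]
[0.  5.6 8.6] [ 0.012  0.    -0.   ]
[-0.   6.3  8. ] [ 0.012 -0.     0.   ]
```

Call:
{"op": "jog_arm", "data": {"increments": [[0,0.001,0.0105,0.012,0,0,0.1],[0,0.001,0.0105,0.012,0,0,0.1],[0,0.0015,0.0105,0.012,0,0,0.1],[0,0.0025,0.0105,0.012,0,0,0.1],[0,0.0035,0.01,0.012,0,0,0.1],[0,0.004,0.01,0.012,0,0,0.1],[0,0,0,0,0,0,0.1]]}}

```text
time: 9.18
tool_pos: [0.5788, 0.1286, 0.1896]
tcp_rot: [-0.751, 0.646, -1.306]
wrist_force: [-7.9, 1.1, 0.5]
width: 0.294
```

```bash
python3 arc.py 1.58 40 5
```

```text
t 9.175 p [0.5788 0.1286 0.1896] R
 [[ 0.1561  0.602   0.783 ]
 [-0.9877  0.0982  0.1215]
 [-0.0037 -0.7924  0.61  ]] F [-7.8609  1.1029  0.4563] w 0.2941120962364636 q [ 0.1845 -0.1767  2.3072 -0.0401  0.3555  1.6327]
grip [-0.0273 -0.0015  0.1936] a 1.3761959252629636 r 0.14125909355086352 lean 37.58904659161687
[-0.   4.2  4.3] [ 0.008 -0.006 -0.   ]
[-0.   2.9  4.9] [ 0.008 -0.    -0.   ]
[-0.   3.1  4.8] [0.008 0.    0.   ]
[-0.   3.3  4.6] [0.008 0.    0.   ]
[0.  3.6 4.5] [ 0.008 -0.     0.   ]
```

Call:
{"op": "jog_arm", "data": {"increments": [[0,0.003,0.0055,0.008,-0.004,0,0.1],[0,0.003,0.0055,0.008,0,0,0.1],[0,0.003,0.005,0.008,0,0,0.1],[0,0.0035,0.005,0.008,0,0,0.1],[0,0.0035,0.005,0,0,0,0.1],[0,0,0,0,0,0,0.1]]}}

```text
time: 9.93
tool_pos: [0.6066, 0.1332, 0.1927]
tcp_rot: [-0.73, 0.626, -1.311]
wrist_force: [-7.7, 0.4, 0.8]
width: 0.293
```

```bash
python3 arc.py 1.59 40 2
```

```text
t 9.925 p [0.6066 0.1332 0.1927] R
 [[ 0.1579  0.6224  0.7666]
 [-0.9875  0.1015  0.121 ]
 [-0.0025 -0.7761  0.6306]] F [-7.7413  0.4415  0.8058] w 0.2926754354638882 q [ 0.1835 -0.1268  2.2704 -0.0446  0.316   1.6341]
grip [ 0.0007 -0.0014  0.1965] a 1.5760712253805758 r 0.14154246525990136 lean 39.09720206599433
[ 0.   2.2 -0.5] [ 0.008 -0.004 -0.   ]
[0.  0.6 0.8] [ 0.008 -0.     0.   ]
```

Call:
{"op": "jog_arm", "data": {"increments": [[-0.004,0,0.0005,0,0,0,0.1],[-0.004,0,0.0005,0,0,0,0.1],[-0.004,0,0,0,0,0,0.1],[0,0,0,0,0,0,0.1]]}}

```text
time: 10.42
tool_pos: [0.6037, 0.1431, 0.1926]
tcp_rot: [-0.737, 0.628, -1.312]
wrist_force: [-7.4, -1.1, 0.3]
width: 0.292
```

```bash
python3 arc.py 1.59 40 1
```

```text
t 10.425 p [0.6037 0.1431 0.1926] R
 [[ 0.1569  0.619   0.7696]
 [-0.9876  0.0974  0.1229]
 [ 0.0011 -0.7793  0.6266]] F [-7.4172 -1.1255  0.3161] w 0.29211031842110485 q [ 0.2111 -0.1257  2.2673 -0.1079  0.3253  1.7141]
grip [-0.0005  0.0088  0.1965] a 1.567294573607629 r 0.14151805541663404 lean 38.80066406937517
[-0.   3.6  1.3] [ 0.021 -0.002  0.003]
```

Call:
{"op": "jog_arm", "data": {"increments": [[-0.005,0,0.001,0,0,0,0.1],[-0.005,0,0.001,0,0,0,0.1],[-0.005,0,0.001,0,0,0,0.1],[-0.005,0,0.001,0,0,0,0.1],[0,0,0,0,0,0,0.1]]}}

```text
time: 11.05
tool_pos: [0.6003, 0.1596, 0.1925]
tcp_rot: [-0.748, 0.632, -1.315]
wrist_force: [-6.5, -1.3, 0.9]
width: 0.293
```

```bash
python3 arc.py 1.38 40 5
python3 - <<'E'
from h import *
c=read_camera("top"); cv2.imwrite("pics/t3.png",cv2.resize(c["img"][90:270,200:440],None,fx=3,fy=3,interpolation=cv2.INTER_CUBIC))
for t in ("jig_catch","bar_grip"): print(t,[(o["p"],o["location"],J(w(c,o["location"]))) for o in spotter.spot_point(c,t)[:1]])
E
```

```text
t 11.05 p [0.6003 0.1596 0.1925] R
 [[ 0.1542  0.6122  0.7755]
 [-0.988   0.0901  0.1254]
 [ 0.0069 -0.7855  0.6188]] F [-6.5    -1.2741  0.9053] w 0.29269806142701515 q [ 0.2564 -0.1191  2.2574 -0.2023  0.3456  1.837 ]
grip [-0.0012  0.0257  0.1965] a 1.5622775312809647 r 0.14147001010366944 lean 38.22369418086855
[-0.  -1.5 -5.3] [ 0.006 -0.001  0.009]
[ 0.  -2.9 -4.1] [ 0.006 -0.     0.   ]
[ 0.  -2.8 -4.2] [ 0.006  0.    -0.   ]
[-0.  -2.7 -4.3] [ 0.006 -0.    -0.   ]
[-0.  -2.5 -4.4] [ 0.006 -0.     0.   ]
jig_catch [(0.97, [267.2, 189.7], array([-0.05534532,  0.01303172,  0.31491074]))]
bar_grip [(0.49, [263.6, 182.2], array([-0.01523845,  0.02857821,  0.20531896]))]
```

View pics/t3.png

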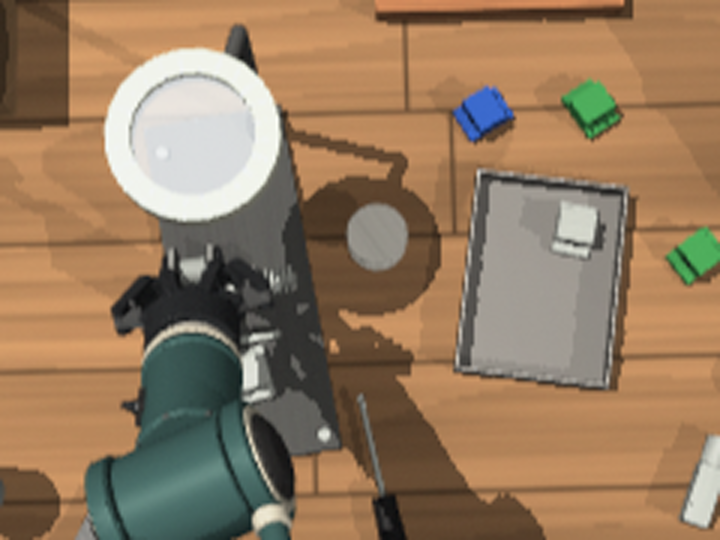

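The view shows the fingers on the roller at (190,262), clear of the lamp at (193,135). The block is free at (257,372). The sleeve reads about 27 mm, so I'll nudge it slightly further and ease back.

Call:
{"op": "jog_arm", "data": {"increments": [[-0.0025,0,0,0,0,0,0.1],[-0.0005,-0.002,-0.005,0.006,0,0,0.1],[-0.0005,-0.003,-0.004,0.006,0,0,0.1],[-0.0005,-0.003,-0.004,0.006,0,0,0.1],[0,0,0,0,0,0,0.1]]}}

```text
time: 11.82
tool_pos: [0.5832, 0.1579, 0.1913]
tcp_rot: [-0.737, 0.619, -1.323]
wrist_force: [-6.4, -1.7, 0.1]
width: 0.296
```

```bash
python3 arc.py 1.36 40 4
```

```text
t 11.825 p [0.5832 0.1579 0.1913] R
 [[ 0.1509  0.6249  0.766 ]
 [-0.9885  0.0872  0.1236]
 [ 0.0105 -0.7758  0.6309]] F [-6.3656 -1.7042  0.0996] w 0.2961858684767641 q [ 0.2682 -0.1572  2.2991 -0.2538  0.3309  1.8955]
grip [-0.0183  0.0267  0.1952] a 1.4407111683469946 r 0.14140437006081125 lean 39.108313395363886
[-0.1  0.2 -3.4] [ 0.004 -0.001  0.014]
[-0.  -1.4 -2.4] [ 0.004 -0.    -0.   ]
[-0.  -1.4 -2.4] [0.004 0.    0.   ]
[-0.  -1.3 -2.5] [ 0.004 -0.     0.   ]
```

Call:
{"op": "jog_arm", "data": {"increments": [[-0.0005,-0.0005,-0.0035,0.004,0,0,0.1],[-0.0005,-0.0015,-0.0025,0.004,0,0,0.1],[-0.0005,-0.0015,-0.0025,0.004,0,0,0.1],[0,0,0,0,0,0,0.1]]}}

```text
time: 12.32
tool_pos: [0.5769, 0.1569, 0.1906]
tcp_rot: [-0.723, 0.606, -1.328]
wrist_force: [6.7, 1.5, -10.6]
width: 0.299
```

```bash
python3 arc.py 1.36 40 2
```

```text
t 12.325 p [0.5769 0.1569 0.1906] R
 [[ 0.1502  0.6391  0.7543]
 [-0.9886  0.0882  0.1221]
 [ 0.0115 -0.764   0.6451]] F [  6.7093   1.5256 -10.6181] w 0.2990446098252739 q [ 0.2725 -0.1747  2.3233 -0.2908  0.3085  1.9344]
grip [-0.0248  0.0268  0.1944] a 1.3946137876447275 r 0.14163136026270276 lean 40.16467904009859
[-0.1  0.7 -3.2] [-0.002 -0.001  0.015]
[-0.  -1.2 -2.1] [-0.001 -0.     0.   ]
```

Call:
{"op": "jog_arm", "data": {"increments": [[0,0,0.001,0,0,0,0.1],[0,0,0,0,0,0,0.4],[0,0,0,0,0,0,0.6],[0,0,0,0,0,0,0.6]], "force": 20}}

```text
time: 12.82
tool_pos: [0.582, 0.1582, 0.1968]
tcp_rot: [-0.713, 0.599, -1.329]
wrist_force: [-0.3, 0.9, -0.0]
width: 0.595
```

Call:
{"op": "jog_arm", "data": {"increments": [[0,-0.01,0,0,0,0,0.6],[0,-0.02,0,0,0,0,0.6],[0,-0.025,0,0,0,0,0.6],[0,-0.03,0,0,0,0,0.6]]}}

```text
time: 13.32
tool_pos: [0.5254, 0.1504, 0.264]
tcp_rot: [-0.713, 0.598, -1.329]
wrist_force: [1.1, 0.2, -0.2]
width: 0.6
```

Run:
```python
from h import *
s=st(); print(J(s["tool_pos"]))
c=read_camera("wrist"); cv2.imwrite("pics/w4.png",c["img"])
for t,z in dict(bar_grip=.1925,block=.012,jig_catch=.1125).items():
    for o in spotter.spot_point(c,t)[:1]: print(t,round(o["p"],2),np.round(o["location"]),J(w(c,o["location"])).round(3),J(w(c,o["location"],z)).round(3))
```

```text
t 13.325 p [0.5254 0.1504 0.264 ] R
 [[ 0.1516  0.6476  0.7467]
 [-0.9884  0.0918  0.121 ]
 [ 0.0098 -0.7564  0.654 ]] F [ 1.0667  0.2149 -0.2072] w 0.600205649039302 q [ 0.2943 -0.3922  2.3378 -0.2108  0.4983  1.8581]
[-0.0735  0.0285  0.264 ]
bar_grip 0.69 [321. 238.] [-0.031  0.026  0.204] [-0.027  0.026  0.192]
block 0.63 [339. 346.] [-0.082  0.007  0.041] [-0.081  0.005  0.012]
jig_catch 0.77 [312. 261.] [-0.025  0.032  0.136] [-0.019  0.032  0.112]
```

View pics/w4.png

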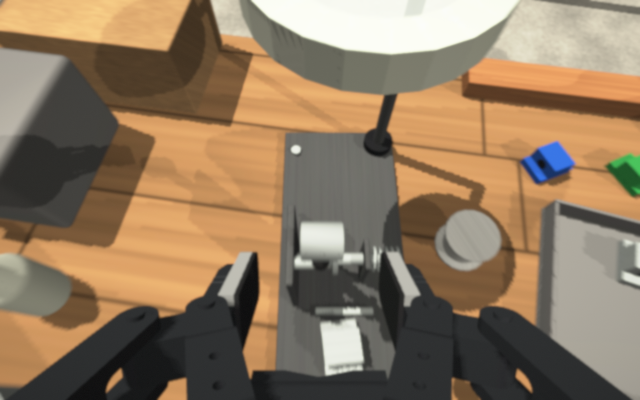

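The bar stays parked untouched: the roller at (321,240) measures jig (-27, 26, 192) mm, and the block is at (340,345). Next I'll take a close view over the block.

Run:
```python
from h import *
Rt=tool(20); g=jig(-.081,.005,.032)
rows([g-.11*Rt[:,1]],Rt,[5])
```

```text
[np.float64(0.0046), np.float64(0.0135), np.float64(-0.0239), np.float64(-0.073), np.float64(-0.001), np.float64(0.003)]
[np.float64(0.0046), np.float64(0.0152), np.float64(-0.0229), np.float64(-0.073), np.float64(-0.001), np.float64(0.003)]
[np.float64(0.0046), np.float64(0.0168), np.float64(-0.0217), np.float64(-0.073), np.float64(-0.001), np.float64(0.003)]
[np.float64(0.0046), np.float64(0.0183), np.float64(-0.0204), np.float64(-0.073), np.float64(-0.001), np.float64(0.003)]
[np.float64(0.0047), np.float64(0.0198), np.float64(-0.019), np.float64(-0.073), np.float64(-0.001), np.float64(0.003)]
--
```

Call:
{"op": "jog_arm", "data": {"increments": [[0.005,0.0135,-0.024,-0.073,0,0.003,0.75],[0.005,0.015,-0.023,-0.073,0,0.003,0.75],[0.005,0.017,-0.022,-0.073,0,0.003,0.75],[0.005,0.018,-0.02,-0.073,0,0.003,0.75],[0.005,0.02,-0.019,-0.073,0,0.003,0.75],[0,0,0,0,0,0,0.75]]}}

```text
time: 14.28
tool_pos: [0.4816, 0.1167, 0.1258]
tcp_rot: [-1.014, 0.868, -1.212]
wrist_force: [0.1, -0.0, 0.8]
width: 0.748
```

Run:
```python
from h import *
s=st(); print(J(s["tool_pos"]))
c=read_camera("wrist"); cv2.imwrite("pics/w5.png",c["img"])
for o in spotter.spot_point(c,"block")[:1]: print(round(o["p"],2),np.round(o["location"]),J(w(c,o["location"])).round(4),J(w(c,o["location"],.012)).round(4))
v,u=np.mgrid[0:400,0:640]; z=c["range_z"]; T=np.array(c["world_from_camera"])
P=np.stack([(u-c["cx"])/c["fx"]*z,(v-c["cy"])/c["fy"]*z,z],-1)@T[:3,:3].T+T[:3,3]
D=P-H; jx,jy,jz=D@XJ,D@YJ,D[...,2]
for lo,hi in((.036,.045),(.018,.026)):
    k=(z>0)&(abs(jx+.08)<.033)&(abs(jy)<.035)&(jz>lo)&(jz<hi)
    q=np.c_[jx[k],jy[k]]*1000; r=cv2.minAreaRect(q.astype(np.float32)); print(k.sum(),r,np.median(jz[k]))
```

```text
t 14.275 p [0.4816 0.1167 0.1258] R
 [[ 0.1594  0.3211  0.9335]
 [-0.9872  0.0553  0.1495]
 [-0.0037 -0.9454  0.3258]] F [ 0.0705 -0.0481  0.8031] w 0.7478892497175578 q [ 0.1922 -0.1642  2.3239 -0.0116  0.6501  1.6117]
[-0.1221  0.0023  0.1258]
0.87 [314. 203.] [-0.0827  0.0059  0.041 ] [-0.0812  0.0064  0.012 ]
2617 ((-80.85391235351562, 4.820079803466797), (30.410768508911133, 36.169883728027344), 5.562735557556152) 0.04091016354511298
1477 ((-76.87860870361328, -0.12564468383789062), (59.43303680419922, 59.731929779052734), 89.98500061035156) 0.0228098227977383
```

View pics/w5.png

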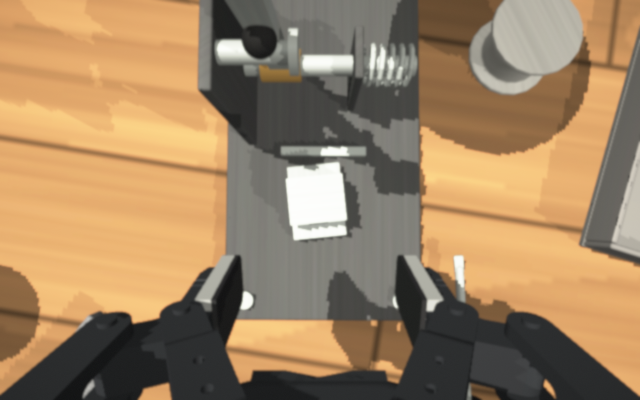

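The block is at (316,203): body 30.4 x 36.2 mm, centre jig (-80.9, 4.8), yaw +5.6° to the jig, top at 41 mm, all matching the spec. The bar is still behind the finger at (258,42).

Run:
```python
from h import *
Rt=tool(20,TH+np.radians(5.6)); g=jig(-.080,.0048,.0315)
rows([g-.05*Rt[:,1],g],Rt,[3,4]); print(g)
```

```text
[np.float64(-0.0001), np.float64(0.0183), np.float64(0.0019), np.float64(0.004), np.float64(-0.031), np.float64(0.01)]
[np.float64(0.0002), np.float64(0.0183), np.float64(0.0018), np.float64(0.004), np.float64(-0.031), np.float64(0.01)]
[np.float64(0.0004), np.float64(0.0183), np.float64(0.0017), np.float64(0.004), np.float64(-0.031), np.float64(0.01)]
--
[np.float64(0.0), np.float64(0.0125), np.float64(0.0), np.float64(-0.0), np.float64(-0.0), np.float64(0.0)]
[np.float64(0.0), np.float64(0.0125), np.float64(0.0), np.float64(-0.0), np.float64(-0.0), np.float64(0.0)]
[np.float64(0.0), np.float64(0.0125), np.float64(0.0), np.float64(-0.0), np.float64(-0.0), np.float64(0.0)]
[np.float64(0.0), np.float64(0.0125), np.float64(0.0), np.float64(-0.0), np.float64(-0.0), np.float64(0.0)]
--
[0.5227659  0.12590601 0.0315    ]
```

Call:
{"op": "jog_arm", "data": {"increments": [[0,0.018,0.002,0.004,-0.031,0.01,0.75],[0,0.018,0.002,0.004,-0.031,0.01,0.75],[0.0005,0.018,0.002,0.004,-0.031,0.01,0.75],[0,0.0125,0,0,0,0,0.75],[0,0.0125,0,0,0,0,0.75],[0,0,0,0,0,0,0.75]]}}

```text
time: 15.12
tool_pos: [0.5217, 0.1264, 0.0612]
tcp_rot: [-1.02, 0.781, -1.139]
wrist_force: [-1.4, -0.6, 0.5]
width: 0.751
```

Run:
```python
from h import *
st()
Rt=tool(20,TH+np.radians(5.6)); g=jig(-.080,.0048,.0315)
rows([g],Rt,[3]); print(g)
```

```text
t 15.125 p [0.5217 0.1264 0.0612] R
 [[ 0.2589  0.3472  0.9013]
 [-0.9659  0.0917  0.2421]
 [ 0.0014 -0.9333  0.3591]] F [-1.3756 -0.5725  0.5139] w 0.7513682536792383 q [0.1721 0.0134 2.3176 0.0718 0.4455 1.4217]
[np.float64(0.0002), np.float64(0.0093), np.float64(-0.0033), np.float64(-0.006), np.float64(0.001), np.float64(0.0)]
[np.float64(0.0002), np.float64(0.0094), np.float64(-0.0032), np.float64(-0.006), np.float64(0.001), np.float64(0.0)]
[np.float64(0.0002), np.float64(0.0094), np.float64(-0.0032), np.float64(-0.006), np.float64(0.001), np.float64(0.0)]
--
[0.5228 0.1259 0.0315]
```

Call:
{"op": "jog_arm", "data": {"increments": [[0,0.0095,-0.0035,-0.006,0,0,0.75],[0,0.0095,-0.0035,-0.006,0,0,0.75],[0,0.0095,-0.003,-0.006,0,0,0.75],[0,0,0,0,0,0,0.55]]}}

```text
time: 15.62
tool_pos: [0.5227, 0.1268, 0.0297]
tcp_rot: [-1.035, 0.792, -1.134]
wrist_force: [-0.5, -0.1, -0.7]
width: 0.559
```

Run:
```python
from h import *
s=st(); print(J(s["tool_pos"]))
```

```text
t 15.625 p [0.5227 0.1268 0.0297] R
 [[ 0.259   0.3309  0.9075]
 [-0.9659  0.0872  0.2438]
 [ 0.0015 -0.9396  0.3422]] F [-0.532  -0.1418 -0.7496] w 0.5592445388350026 q [0.1739 0.0821 2.3189 0.0749 0.3935 1.4184]
[-0.0799  0.0057  0.0297]
```

Call:
{"op": "jog_arm", "data": {"increments": [[0.0005,-0.002,0,0,0,0,0.5],[0,0,0,0,0,0,0.2],[0,0,0,0,0,0,0.2],[0,0,0,0,0,0,0.2]], "force": 40}}

```text
time: 16.12
tool_pos: [0.522, 0.126, 0.0318]
tcp_rot: [-1.035, 0.792, -1.134]
wrist_force: [0.6, 0.8, -2.4]
width: 0.414
```

Run:
```python
from h import *
s=st(); print(J(s["tool_pos"]))
c=read_camera("top")
for t in("tray","done_block"):
  for o in spotter.masks_of(c,t)[:3]:
    ys,xs=np.nonzero(o["mask"]); print(t,round(o["p"],2),np.round(o["location"]),len(xs))
    zz=.03 if t=="tray" else .032
    q=np.array([w(c,(u,v),zz)[:2]*1000 for u,v in zip(xs,ys)],np.float32); print(cv2.minAreaRect(q))
```

```text
t 16.125 p [0.522  0.126  0.0318] R
 [[ 0.2588  0.3308  0.9075]
 [-0.9659  0.0872  0.2437]
 [ 0.0015 -0.9397  0.3421]] F [ 0.5865  0.8363 -2.4212] w 0.41368110103219957 q [0.1723 0.0763 2.3196 0.0752 0.3987 1.4169]
[-0.0807  0.005   0.0318]
tray 0.97 [379. 185.] 3422
((603.4542236328125, -159.02015686035156), (154.9748992919922, 210.31492614746094), 82.54336547851562)
done_block 0.66 [399. 125.] 215
((773.1098022460938, -213.9940185546875), (49.86156463623047, 41.79735565185547), 32.58433151245117)
done_block 0.61 [392. 168.] 248
((649.6467895507812, -193.199462890625), (42.244049072265625, 55.07634353637695), 78.29557037353516)
done_block 0.61 [431. 175.] 206
((620.6328125, -308.439208984375), (35.80720138549805, 50.02226638793945), 36.9062385559082)
```

Gripped at 35 mm. The tray centre is at (0.603,-0.159) with yaw -7.5°. The finished block is the silver one at top px (392,168), inside the tray. The other two candidates at (399,125) and (431,175) are the green ones outside it.

Call:
{"op": "jog_arm", "data": {"increments": [[0,-0.008,0,0,0,0,0.2],[0,-0.02,0,0,0,0,0.2],[0,-0.03,0,0,0,0,0.2],[0,-0.03,0,0,0,0,0.2],[0,-0.03,0,0,0,0,0.2]]}}

```text
time: 16.9
tool_pos: [0.4783, 0.1149, 0.143]
tcp_rot: [-1.042, 0.798, -1.131]
wrist_force: [-0.1, 0.4, -1.5]
width: 0.413
```

Run:
```python
from h import *
s=st()
Rt=tool(20,np.radians(-7.5)); g=np.array([.558,-.153,.13])
rows([g],Rt,[8])
```

```text
t 16.9 p [0.4783 0.1149 0.143 ] R
 [[ 0.2591  0.3224  0.9105]
 [-0.9659  0.0856  0.2445]
 [ 0.0009 -0.9427  0.3335]] F [-0.1454  0.4383 -1.5199] w 0.41325539490932844 q [ 0.1632 -0.2025  2.3204  0.0508  0.6857  1.438 ]
[np.float64(0.0349), np.float64(0.0019), np.float64(0.0003), np.float64(0.001), np.float64(0.046), np.float64(-0.016)]
[np.float64(0.0348), np.float64(0.0025), np.float64(0.002), np.float64(0.001), np.float64(0.046), np.float64(-0.016)]
[np.float64(0.0347), np.float64(0.003), np.float64(0.0036), np.float64(0.001), np.float64(0.046), np.float64(-0.016)]
[np.float64(0.0344), np.float64(0.0036), np.float64(0.0051), np.float64(0.001), np.float64(0.046), np.float64(-0.016)]
[np.float64(0.0341), np.float64(0.0042), np.float64(0.0067), np.float64(0.001), np.float64(0.046), np.float64(-0.016)]
[np.float64(0.0336), np.float64(0.0047), np.float64(0.0083), np.float64(0.001), np.float64(0.046), np.float64(-0.016)]
[np.float64(0.0331), np.float64(0.0053), np.float64(0.0098), np.float64(0.001), np.float64(0.046), np.float64(-0.016)]
[np.float64(0.0326), np.float64(0.0059), np.float64(0.0113), np.float64(0.001), np.float64(0.046), np.float64(-0.016)]
--
```

Call:
{"op": "jog_arm", "data": {"increments": [[0.035,0.002,0.0005,0,0.046,-0.016,0.2],[0.035,0.0025,0.002,0,0.046,-0.016,0.2],[0.035,0.003,0.0035,0,0.046,-0.016,0.2],[0.0345,0.0035,0.005,0,0.046,-0.016,0.2],[0.034,0.004,0.0065,0,0.046,-0.016,0.2],[0.0335,0.0045,0.008,0,0.046,-0.016,0.2],[0.033,0.005,0.01,0,0.046,-0.016,0.2],[0.0325,0.006,0.011,0,0.046,-0.016,0.2],[0,0,0,0,0,0,0.2]]}}

```text
time: 18.02
tool_pos: [0.558, -0.161, 0.1373]
tcp_rot: [-0.894, 1.03, -1.468]
wrist_force: [-0.8, 0.5, -1.9]
width: 0.414
```

Run:
```python
from h import *
s=st()
c=read_camera("wrist"); cv2.imwrite("pics/w6.png",c["img"])
v,u=np.mgrid[0:400,0:640]; z=c["range_z"]; T=np.array(c["world_from_camera"])
P=np.stack([(u-c["cx"])/c["fx"]*z,(v-c["cy"])/c["fy"]*z,z],-1)@T[:3,:3].T+T[:3,3]
k=(z>0)&(P[...,2]>.026)&(P[...,2]<.038)&(abs(P[...,0]-.648)<.035)&(abs(P[...,1]+.193)<.035)
print(k.sum(),cv2.minAreaRect((P[k][:,:2]*1000).astype(np.float32)),np.median(P[k][:,2]))
f=spotter.spot_point(c,"tray")[:2]; print([(o["p"],o["location"],w(c,o["location"],.004)) for o in f])
Rt=tool(20,np.radians(-7.5)); g=np.array([.558,-.153,.04])
rows([g],Rt,[4])
```

```text
t 18.025 p [ 0.558  -0.161   0.1373] R
 [[-0.1374  0.3395  0.9305]
 [-0.9905 -0.0445 -0.13  ]
 [-0.0027 -0.9395  0.3424]] F [-0.8314  0.5117 -1.8569] w 0.4142260445951464 q [-0.3707 -0.0086  2.1626  0.1349  0.6517  1.2449]
2247 ((658.7901000976562, -195.17588806152344), (36.04961013793945, 31.257091522216797), 77.50180053710938) 0.03287227541624427
[(0.65, [306.8, 190.9], array([ 0.6122, -0.1577,  0.004 ]))]
[np.float64(-0.0014), np.float64(0.0227), np.float64(-0.0082), np.float64(0.0), np.float64(-0.001), np.float64(-0.0)]
[np.float64(-0.0015), np.float64(0.0227), np.float64(-0.0082), np.float64(0.0), np.float64(-0.001), np.float64(-0.0)]
[np.float64(-0.0015), np.float64(0.0227), np.float64(-0.0082), np.float64(0.0), np.float64(-0.001), np.float64(-0.0)]
[np.float64(-0.0015), np.float64(0.0227), np.float64(-0.0082), np.float64(0.0), np.float64(-0.001), np.float64(-0.0)]
--
```

View pics/w6.png

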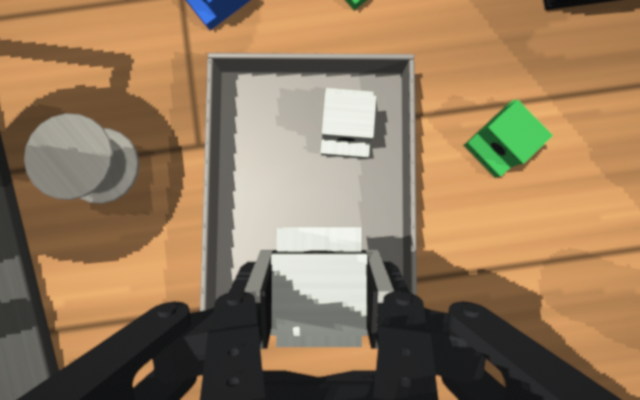

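The held block at (318,295) is level over the tray's empty half. The finished block at (350,120) measures (0.659,-0.195). Lowering at (0.564,-0.153).

Call:
{"op": "jog_arm", "data": {"increments": [[-0.0015,0.023,-0.007,0,0,0,0.2],[-0.0015,0.023,-0.007,0,0,0,0.2],[-0.0015,0.022,-0.007,0,0,0,0.2],[-0.0015,0.016,-0.006,0,0,0,0.2],[0,0,0,0,0,0,0.2]]}}

```text
time: 18.75
tool_pos: [0.5592, -0.1472, 0.0473]
tcp_rot: [-0.897, 1.028, -1.458]
wrist_force: [-1.1, 0.8, -1.8]
width: 0.415
```

Run:
```python
from h import *
s=st()
rows([np.array([.564,-.153,.0255])],tool(20.2,np.radians(-7.8)),[3])
```

```text
t 18.75 p [ 0.5592 -0.1472  0.0473] R
 [[-0.1282  0.3378  0.9324]
 [-0.9917 -0.039  -0.1222]
 [-0.0049 -0.9404  0.34  ]] F [-1.135   0.8237 -1.7618] w 0.41461658764531445 q [-0.3455  0.1245  2.2253  0.1761  0.4595  1.2098]
[np.float64(0.0017), np.float64(0.0074), np.float64(-0.0007), np.float64(0.002), np.float64(0.002), np.float64(-0.002)]
[np.float64(0.0017), np.float64(0.0074), np.float64(-0.0007), np.float64(0.002), np.float64(0.002), np.float64(-0.002)]
[np.float64(0.0017), np.float64(0.0074), np.float64(-0.0007), np.float64(0.002), np.float64(0.002), np.float64(-0.002)]
--
```

Call:
{"op": "jog_arm", "data": {"increments": [[0.0015,0.0075,-0.0005,0.001,0.002,-0.002,0.2],[0.0015,0.0065,-0.0005,0,0.002,-0.002,0.2],[0.0015,0.005,-0.0005,0,0.002,-0.002,0.2],[0,0.002,-0.001,0,0,0,0.2],[0,0,0,0,0,0,0.2]]}}

```text
time: 19.38
tool_pos: [0.5656, -0.1525, 0.0284]
tcp_rot: [-0.895, 1.025, -1.469]
wrist_force: [-1.9, -0.3, -1.8]
width: 0.411
```

```bash
python3 -c "
from h import *
st()"
```

```text
t 19.375 p [ 0.5656 -0.1525  0.0284] R
 [[-0.1351  0.3421  0.9299]
 [-0.9908 -0.0464 -0.1268]
 [-0.0002 -0.9385  0.3453]] F [-1.8548 -0.2998 -1.8244] w 0.41143539962404335 q [-0.3475  0.1686  2.2224  0.1831  0.4116  1.2034]
```

Call:
{"op": "jog_arm", "data": {"increments": [[0,0.0015,-0.0005,0,0,0,0.2],[0,0.0015,-0.0005,0,0,0,0.2],[0,0.001,-0.0005,0,0,0,0.2],[0,0,0,0,0,0,0.2]]}}

```text
time: 19.88
tool_pos: [0.5659, -0.1527, 0.0243]
tcp_rot: [-0.894, 1.024, -1.47]
wrist_force: [-0.4, 0.1, -2.6]
width: 0.405
```

Call:
{"op": "jog_arm", "data": {"increments": [[0,0.001,-0.0005,0,0,0,0.2],[0,0,0,0,0,0,0.2]]}}

```text
time: 20.12
tool_pos: [0.5662, -0.1528, 0.0241]
tcp_rot: [-0.893, 1.023, -1.47]
wrist_force: [0.1, -0.3, -3.1]
width: 0.411
```

Call:
{"op": "jog_arm", "data": {"increments": [[0,0.0015,-0.0005,0,0,0,0.2],[0,0,0,0,0,0,0.2]]}}

```text
time: 20.38
tool_pos: [0.5667, -0.153, 0.0242]
tcp_rot: [-0.893, 1.022, -1.47]
wrist_force: [0.4, 0.2, -1.9]
width: 0.416
```

Call:
{"op": "jog_arm", "data": {"increments": [[0,0.002,-0.0005,0,0,0,0.2]]}}

```text
time: 20.5
tool_pos: [0.5672, -0.1531, 0.0237]
tcp_rot: [-0.893, 1.022, -1.47]
wrist_force: [-23.0, 2.4, 34.9]
width: 0.415
```

Run:
```python
from h import *
st()
c=read_camera("side"); cv2.imwrite("pics/s7.png",cv2.resize(c["img"][140:260,280:420],None,fx=5,fy=5,interpolation=cv2.INTER_CUBIC))
```

```text
t 20.5 p [ 0.5672 -0.1531  0.0237] R
 [[-0.134   0.3451  0.929 ]
 [-0.991  -0.0467 -0.1256]
 [ 0.0001 -0.9374  0.3482]] F [-23.0395   2.4293  34.9142] w 0.41455485065328873 q [-0.348   0.1789  2.2228  0.1913  0.3983  1.1936]
```

View pics/s7.png

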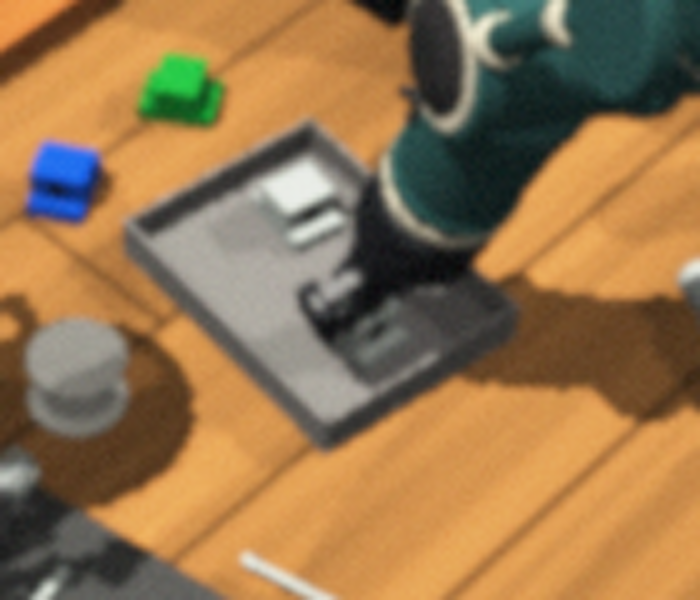

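The force rose by about 35 N, so the block is on the tray floor, as the image shows at (365,340). I'll let it relax, release, and back off.

Call:
{"op": "jog_arm", "data": {"increments": [[0,-0.0005,0,0,0,0,0.2],[0,0,0,0,0,0,0.45],[0,0,0,0,0,0,0.55],[0,0,0,0,0,0,0.65],[0,0,0,0,0,0,0.65]], "force": 20}}

```text
time: 21.18
tool_pos: [0.5681, -0.1535, 0.0246]
tcp_rot: [-0.891, 1.02, -1.471]
wrist_force: [0.1, -0.0, 0.4]
width: 0.651
```

Call:
{"op": "jog_arm", "data": {"increments": [[0,-0.01,0,0,0,0,0.65],[0,-0.02,0,0,0,0,0.65],[0,-0.03,0,0,0,0,0.65],[0,-0.04,0,0,0,0,0.65],[0,-0.04,0,0,0,0,0.65],[0,-0.03,0,0,0,0,0.65],[0,0,0,0,0,0,0.65]]}}

```text
time: 22.05
tool_pos: [0.5065, -0.1452, 0.1917]
tcp_rot: [-0.891, 1.018, -1.473]
wrist_force: [-0.3, -0.1, 0.2]
width: 0.645
```

Run:
```python
from h import *
st()
a=read_camera("wrist"); c=read_camera("top")
z=a["range_z"];v,u=np.mgrid[0:400,0:640];T=np.array(a["world_from_camera"])
P=np.stack([(u-a["cx"])/a["fx"]*z,(v-a["cy"])/a["fy"]*z,z],-1)@T[:3,:3].T+T[:3,3]
for b in((.566,-.153),(.659,-.195)):
    k=(z>0)&(P[...,2]>.026)&(P[...,2]<.038)&(abs(P[...,0]-b[0])<.035)&(abs(P[...,1]-b[1])<.035)
    print(k.sum(),cv2.minAreaRect((P[k][:,:2]*1000).astype(np.float32)),np.percentile(P[k][:,2],[5,50,95]))
print([(o["p"],J(w(c,o["location"]))) for o in spotter.spot_point(c,"bar_grip")[:1]])
cv2.imwrite("pics/f8.png",np.hstack([cv2.resize(a["img"],(400,250)),cv2.resize(c["img"][90:260,215:445],(400,296))[:250]]))
```

```text
t 22.05 p [ 0.5065 -0.1452  0.1917] R
 [[-0.1349  0.3486  0.9275]
 [-0.9909 -0.0493 -0.1255]
 [ 0.0019 -0.936   0.352 ]] F [-0.2981 -0.1337  0.1897] w 0.6446326992759522 q [-0.3795 -0.192   2.2184  0.1202  0.7684  1.2544]
1517 ((566.5128173828125, -152.0103302001953), (35.88215255737305, 30.553359985351562), 82.2882080078125) [0.0315 0.0329 0.034 ]
1503 ((658.7341918945312, -195.15924072265625), (35.934417724609375, 31.223257064819336), 77.45071411132812) [0.0298 0.0328 0.0341]
[(0.53, array([-0.0272,  0.025 ,  0.2003]))]
```

View pics/f8.png

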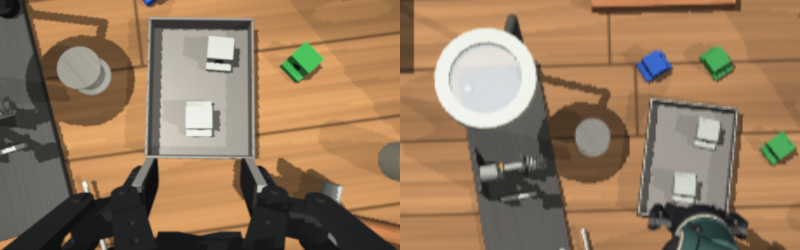

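Both blocks stand flat in the tray, at (199,118) and (220,53), with tops level at 33 mm. The finished block hasn't moved and the bar is still parked, so I'm handing in.

```bash
python3 -c "
from workcell import bot
print(bot.finish_job())"
```

```text
the job is handed in; nothing more can be done
None
```

The job is done and handed in at about 22 s of the 58 s allowed. I wound the bar up to about 1.57 rad, slid it about 28 mm behind the catch finger, and eased it back until it rested there at about 1.39 rad. It never snapped back. I then took the block out and set it down flat in the tray's empty half.

**What the last checks showed:**
- **Placed block:** it is level at (0.567, -0.152), with its top at 33 mm, the right height for standing on its foot on the tray floor.
- **Finished block:** it is at (0.659, -0.195), the same to within 0.1 mm as before the placing.
- **Bar:** the roller is still at jig x -27, y 25 mm, so the bar stays parked. It read as 200 mm high because the camera sees its top surface, against about 192 mm for its centre.
- **Robot:** it was clear of everything when I handed in. I saw nothing else on the bench disturbed, though I did not measure each bystander.

**What was less than clean:**
- **Set-down force:** the wrist force rose by about 35 N for one 1/8 s row. The earlier 1 to 1.5 mm steps had shown no clear contact, so I pressed one step further before relaxing and releasing. The limit is 120 N.
- **Gripper lean:** 40° was out of reach at the bar's start position, where the elbow reached its limit. I gripped at 25° and leaned to about 40° during the lift.

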